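# Free and open the safety-capped hardener bottle

### The arm

A 7-joint arm with a two-finger parallel gripper is mounted at the origin on a cart in front of the work surface, level with it; the furniture and walls round the work are solid. World frame = base frame: x ahead of the robot, y to its left, z up, the work surface at z = 0. Lengths are in m, angles in rad, forces in N, time in s.
With the tool pointing down it reaches from about 0.4 to 0.85 m from the base axis. Payload 10.4 kg.
Tool frame: the origin (TCP) lies between the finger pads; the fingertips stand manip.tcp_to_tips ahead of it and the grasp point (between the pads) lies 2 mm behind it (manip.tcp_to_tips is the distance from the TCP to the fingertips, in m); y points along the fingers, z is the direction in which the jaws open and shut, and the axes are right-handed (so a half turn about y gives the same grasp; the last joint's range is limited). The gripper opens to 85 mm and grips with 20 to 120 N. Pads are 22 mm wide; open, the fingers measure 114 mm over their backs; the gripper's body (76 mm by 85 mm) begins 54 mm behind the grasp point. The pads swing forward as they close: fully open they stand 13 mm farther back than shut.
Start: joints at [-1.334, 0.332, -0.065, 1.46, 0.022, 1.35, -0.088], TCP at [0.161, 0.604, 0.216] pointing down, gripper open.
Joint ranges: [-2.6, 2.6], [-0.5, 2.12], [-1.47, 1.34], [0.16, 2.42], [-1.27, 4.41], [0.06, 2.06], [-2.6, 2.6]. Speed limits (rad/s): [2.22, 2.22, 2.79, 2.79, 3.14, 3.14, 3.14].

### API

Orientations are given as a unit quaternion [x, y, z, w].
In Python, from workcell import manip gives the robot as it stands. The module is installed in compiled form; this text tells all that it offers.
- The arm moves only by the tool move_arm, never from a script. Its argument "increments" is a list of rows, each an object with "offset": the shift along the tool's x, y, z in m, a list of three; "yaw": the turn about the tool's y in degrees; "jaw": the closure in counts, from 0 (fully open) to 255 (shut). In form: [{"offset": [tx, ty, tz], "yaw": yaw, "jaw": jaw}, ...]. A call has 1 to 10 rows; each row is the pose to reach, as a shift and turn from the pose measured when the call began, along the tool's axes at that moment; what a row does not reach only later rows make up. A row lasts 1/12 s, in which the tool goes at most 41.7 mm and 7.16 degrees, less where a joint would pass 70% of its speed; a pose out of reach is approached as far as the arm can. A call with a gripper value outside its range is refused whole. The fingers move at their own pace and stop on an object; "squeeze" is the grip in N (left out, the last holds). Time passes only in rows, so rows that repeat a pose let the fingers close. It gives the time, the measured TCP pose, the force and the opening at its end, in the units of the state.
- manip.get_obs(): the state, without advancing time (a new reading comes with each control period).
- manip.camera(name): name is "scene" or "top" or "wrist"; returns a dict with "pixels" (400x640x3 uint8, red, green, blue), "depth" (400x640 float32, m along the optical axis (not along the pixel's ray), 0 where there is no reading), "intrinsics" (3x3 intrinsics, pixels), "R" (3x3) and "t" (3): a world point X has camera coordinates R X + t; the wrist camera has in their place "mount" (4x4, takes a point from camera to tool coordinates, whose origin is the TCP and whose axes are the tool frame's). Camera axes: x right, y down, z forward; pixel columns grow to the right and rows downward; lengths in m; the calibration is good to about 2 mm. A picture is of the moment at which its call begins: read the wrist's pose just before it.
- manip.hand_in(): hands the job in, once; it reports no verdict.
Trained networks look in a picture, given as the dict that the camera call returned (one of the last four; its "shot" number tells which), for a name from the list of things; names that differ only in an ending like _2 or _b are one class to them, and where a whole thing is asked for, a point or a joint stands for the part that bears it (a point fixed in the world has none). Each returns a list of dicts, best first, with "confidence" (0 to 1); they miss things now and then, are a little off and sometimes report something else, mostly with a low value. They report only what shows in the picture. A call takes as long as a camera call.
- manip.recognise(picture, query): "bbox" ([left, top, right, bottom] in pixels, round what is visible of it).
- manip.spot_point(picture, query): "centre" ([column, row] in pixels: a listed point, or the origin of a listed thing).
The state is a dict: "clock": time; "joint_pos": joint angles; "joint_velocities": joint speeds; "tau": joint torques, N m; "position": TCP position; "ee_rot": TCP orientation; "ft_force": force on the tool from outside, world axes, zero at the start; "torque": the same for the moment, N m; "grip_width": opening from 0.0 (shut) to 1.0 (fully open).
Only numpy, scipy, OpenCV 4.12 (cv2) and the standard library are available. Lean on these libraries where they do the work, as an engineer would, in place of code of your own. Each camera call takes 0.05 s, during which the arm holds its last target. There are 200 camera calls.

### The job

Open the hardener bottle on its bench stand: turn the stand's knob clockwise until it clicks over and its keeper bar has swung clear of the bottle, then grip the round safety cap, press it down, twist it anticlockwise until it is free and lift it off. Finish while still holding the cap, upright and still, about 8 cm straight above where it sat, with the keeper bar left swung away. Leave the other things around it undisturbed.

Things in the scene. Friction and masses are not known exactly. Their poses are not given: they have to be found in the camera images.
- stand: Fixed wooden base 92 x 204 x 16 mm with a white bottle (62 mm diameter) fixed upright at one end and a steel post at the other. Origin on the table under the bottle's axis, z up; the knob's axis is parallel to z at y = -110 mm in this frame. The bottle's shoulder is at z = 88 mm.
- seat (a point): Fixed point of the stand on the bottle's axis, 95 mm above the table: the cap's origin when locked on, held up against three hooks by a spring. The cap turns only while pushed down 3 mm or more (about 8 N); it bottoms on the bottle's shoulder at 7 mm (about 11 N).
- cap: Round black ribbed push-and-turn cap, 48 mm diameter, 30 mm tall, 40 g, hooked on the bottle. Origin at the centre of its underside, z up along its axis; at the start its x axis is the stand's and its top is 125 mm above the table. Grip it by its side. Pressed down about 5 mm it turns anticlockwise seen from above: free to lift from 40 to 80 degrees (aim at 60), stop near 85. It cannot turn clockwise.
- seal (a joint): How far the spring-loaded seal in the bottle's neck is pushed down by the cap, m: 0 with the cap locked on, positive when the cap is pressed, about -0.003 once the cap is off.
- knob_grip (a point): Grip point on the knob's axis, 122 mm above the table. Knob: upright black bar 12 mm thick, 44 long, 31 tall (top 9 mm above this point; 22 mm below it a steel hub, 22 mm wide). Bar and keeper lie along this point's y. Keeper: 7 mm steel rod, leaves the hub 26 mm below this point, rises 52 to 68 mm out, runs level (top 14 mm above this point) to 110 mm out, its pad over the cap.
- keeper (a joint): Turn of knob and keeper, rad: 0 = keeper over the cap, grows clockwise seen from above. An over-centre spring detent resists (up to about 0.1 N m) until 0.63; past that the knob snaps on to its end stop at 1.25, where the keeper is clear of the bottle.
- ink_pot: Bystander, leave alone: small white pot with a black rim, 36 mm diameter, 34 mm tall, on the stand's base between bottle and post; origin under its centre.
- sanding_block: Bystander, leave alone: cork sanding block 56 x 86 x 27 mm on the table beside the stand; origin under its centre.
- lid_black: Bystander, leave alone: black disc lid 38 mm diameter, 9 mm tall, on the table beside the stand; origin under its centre.
- shell_0: Bystander, leave alone: egg-shell half, dome up, 48 mm diameter, 32 mm tall, beside the bottle's end of the stand; origin under its centre.
- brush_mid: Bystander, leave alone: thin wooden brush, 169 mm long, at the right of the table; origin under its centre.
- brush_wide: Bystander, leave alone: flat wide brush, 42 x 160 x 16 mm, at the right front of the table; origin under its centre.

How it is judged:
By the outcome, as a careful person would: the job done as asked, in the order asked, and still so for the second after the job is handed in, while the arm keeps its last pose, push and grip.
It also fails if it takes over 51 s, if anything falls off the work surface, if the arm or the gripper's body presses on something with over 40 N, if the wrist force passes 120 N, or if a joint passes its speed limit or range.

## Working session

There is one attempt and no reset: what is moved stays moved. The work goes in short steps, Python scripts to look and compute and a tool call to move; the robot and the scene stay as the last step left them, time stands still between calls to the robot, and variables do not carry over. Pictures are saved under pics/ and viewed, about 8 in all and at most 12, crops included, and the job is handed in when it is done.

Besides the shell and the picture viewer there is one more tool, called by a JSON object that holds its "fn" and its "kwargs". move_arm: Moves the arm, as the interface text tells. Its arguments: {"type":"object","properties":{"increments":{"type":"array","items":{"type":"object","properties":{"offset":{"type":"array","items":{"type":"number"}},"yaw":{"type":"number"},"jaw":{"type":"number"}}}},"squeeze":{"type":"number"}},"required":["increments"]}

```bash
mkdir -p pics
cat > h.py <<'E'
import numpy as np, cv2
from workcell import manip
from scipy.spatial.transform import Rotation as Ro
def save(c,n,crop=None,s=1):
    im=c["pixels"][:,:,::-1]
    if crop: im=im[crop[1]:crop[3],crop[0]:crop[2]]
    cv2.imwrite("pics/"+n,cv2.resize(im,None,fx=s,fy=s))
def cam2w(c,p):
    if "R" in c: return c["R"].T@(p-c["t"])
    o=c["obs"]; q=c["mount"][:3,:3]@p+c["mount"][:3,3]
    return Ro.from_quat(o["ee_rot"]).apply(q)+o["position"]
def px(c,u,v,d=None):
    if d is None:
        w=c["depth"][int(v)-2:int(v)+3,int(u)-2:int(u)+3]; w=w[w>0]; d=np.median(w)
    return cam2w(c,d*np.linalg.solve(c["intrinsics"],[u,v,1.]))
def pz(c,u,v,z):
    a=px(c,u,v,.1);b=px(c,u,v,1.); return a+(b-a)*(z-a[2])/(b[2]-a[2])
def shot(n):
    o=manip.get_obs(); c=manip.camera(n); c["obs"]=o; return c
E
python3 - <<'E'
from h import *
np.set_printoptions(precision=3,suppress=True)
o=manip.get_obs();print({k:np.array(v) for k,v in o.items()},manip.tcp_to_tips)
print(Ro.from_quat(o["ee_rot"]).as_matrix())
c={}
for n in("scene","top"):
    c=shot(n);save(c,n+".png")
    for q in("cap","stand","knob_grip","seat","ink_pot","sanding_block","lid_black","shell_0"):
        r=manip.spot_point(c,q)[:2]
        z={"knob_grip":.122,"seat":.095,"cap":.095}.get(q,0.016 if q=="ink_pot" else 0)
        print(n,q,[(np.round(x["centre"]),round(x["confidence"],2),pz(c,*x["centre"],z)) for x in r])
E
```

```text
{'clock': array(0.), 'joint_pos': array([-1.334,  0.333, -0.065,  1.461,  0.022,  1.35 , -0.088]), 'joint_velocities': array([-0.001, -0.001,  0.   , -0.001, -0.001,  0.001,  0.001]), 'tau': array([  0.   , -62.544,   0.05 , -39.163,   0.016,   0.01 ,   0.   ]), 'position': array([0.16 , 0.604, 0.215]), 'ee_rot': array([ 0.702, -0.092,  0.092, -0.701]), 'ft_force': array([-1.016,  0.058,  0.986]), 'torque': array([ 0.018, -0.004, -0.036]), 'grip_width': array(1.)} 0.017
[[ 0.966 -0.     0.257]
 [-0.257 -0.001  0.966]
 [ 0.    -1.    -0.002]]
scene cap [(array([287., 180.]), 0.63, array([0.531, 0.118, 0.095]))]
scene stand [(array([288., 215.]), 0.59, array([0.52 , 0.088, 0.   ])), (array([269., 188.]), 0.23, array([0.527, 0.268, 0.   ]))]
scene knob_grip [(array([268., 190.]), 0.84, array([0.445, 0.026, 0.122]))]
scene seat [(array([282., 182.]), 0.66, array([0.514, 0.107, 0.095]))]
scene ink_pot [(array([276., 221.]), 0.72, array([0.47 , 0.043, 0.016]))]
scene sanding_block [(array([254., 209.]), 0.83, array([0.446, 0.155, 0.   ])), (array([375., 323.]), 0.27, array([ 0.528, -0.394,  0.   ]))]
scene lid_black [(array([316., 227.]), 0.6, array([0.569, 0.001, 0.   ]))]
scene shell_0 [(array([288., 213.]), 0.74, array([0.527, 0.102, 0.   ])), (array([306., 199.]), 0.73, array([0.606, 0.163, 0.   ]))]
top cap [(array([240., 201.]), 0.68, array([0.529, 0.097, 0.095]))]
top stand [(array([249., 203.]), 0.64, array([0.527, 0.087, 0.   ]))]
top knob_grip [(array([266., 234.]), 0.85, array([0.451, 0.027, 0.122]))]
top seat [(array([240., 207.]), 0.62, array([0.514, 0.095, 0.095]))]
top ink_pot [(array([262., 222.]), 0.62, array([0.478, 0.049, 0.016]))]
top sanding_block [(array([218., 229.]), 0.66, array([0.456, 0.168, 0.   ]))]
top lid_black []
top shell_0 [(array([218., 177.]), 0.75, array([0.596, 0.175, 0.   ]))]
```

```bash
cd pics; python3 -c "
import cv2,numpy as np
cv2.imwrite('both.png',cv2.resize(np.vstack([cv2.imread('scene.png'),cv2.imread('top.png')]),(480,600),interpolation=cv2.INTER_AREA))"
```

```text
(no output)
```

View pics/scene.png

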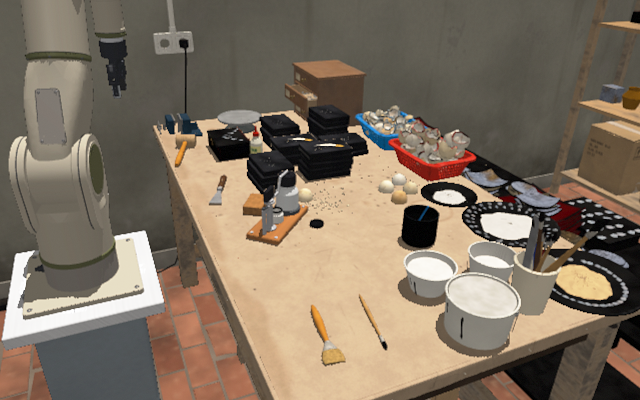

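View pics/top.png

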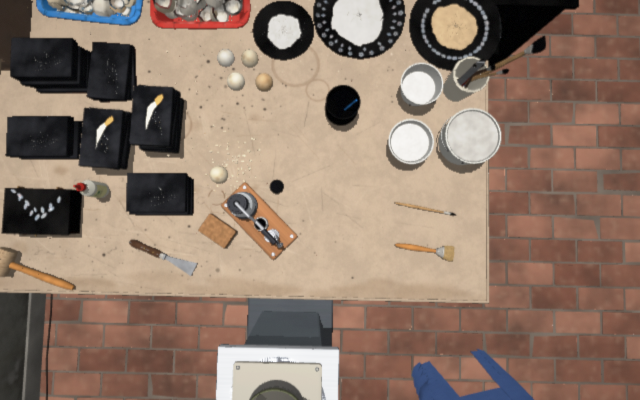

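The top view shows the stand near pixel (258,222), with the cap at (241,205) and the knob at (268,233). Its keeper direction is about 45° in world. I'll raise the arm and go over the stand for a close look.

{"fn": "move_arm", "kwargs": {"increments": [{"offset":[0.0,-0.04,0],"yaw":0,"jaw":0},{"offset":[0.02,-0.075,-0.02],"yaw":-6,"jaw":0},{"offset":[0.046,-0.1,-0.044],"yaw":-12,"jaw":0},{"offset":[0.074,-0.115,-0.071],"yaw":-18,"jaw":0},{"offset":[0.102,-0.115,-0.098],"yaw":-24,"jaw":0},{"offset":[0.13,-0.115,-0.125],"yaw":-30,"jaw":0},{"offset":[0.158,-0.115,-0.152],"yaw":-36,"jaw":0},{"offset":[0.186,-0.115,-0.179],"yaw":-42,"jaw":0},{"offset":[0.214,-0.115,-0.206],"yaw":-48,"jaw":0},{"offset":[0.242,-0.115,-0.233],"yaw":-54,"jaw":0}]}}

```text
clock: 1.73
position: [0.3352, 0.3148, 0.3311]
ee_rot: [-0.665, -0.239, 0.238, 0.666]
ft_force: [0.7, 0.1, 0.3]
grip_width: 1.001
```

Run:
```python
from h import *
o=manip.get_obs();R=Ro.from_quat(o["ee_rot"]).as_matrix();p=np.array(o["position"])
print(p.round(3),R.round(3).tolist(),np.round(o["joint_pos"],2),o["clock"])
print((R.T@(np.array([.46,.03,.33])-p)).round(3))
c=shot("wrist");print(c["mount"].round(3))
```

```text
[0.335 0.315 0.331] [[0.773, 0.0, -0.635], [0.635, 0.001, 0.773], [0.001, -1.0, 0.001]] [-0.97 -0.08  0.11  1.68  0.01  1.54  1.4 ] 1.7333
[-0.084  0.001 -0.299]
[[-0.     0.96   0.279 -0.07 ]
 [ 0.001 -0.279  0.96  -0.158]
 [ 1.     0.001 -0.001  0.   ]
 [ 0.     0.     0.     1.   ]]
```

{"fn": "move_arm", "kwargs": {"increments": [{"offset":[-0.008,0,-0.03],"yaw":-2,"jaw":0},{"offset":[-0.02,0,-0.07],"yaw":-5,"jaw":0},{"offset":[-0.031,0,-0.11],"yaw":-5,"jaw":0},{"offset":[-0.042,0,-0.15],"yaw":-5,"jaw":0},{"offset":[-0.053,0,-0.19],"yaw":-5,"jaw":0},{"offset":[-0.064,0,-0.23],"yaw":-5,"jaw":0},{"offset":[-0.075,0,-0.27],"yaw":-5,"jaw":0},{"offset":[-0.084,0,-0.3],"yaw":-5,"jaw":0},{"offset":[-0.084,0,-0.3],"yaw":-5,"jaw":0},{"offset":[-0.084,0,-0.3],"yaw":-5,"jaw":0}]}}

```text
clock: 2.62
position: [0.4677, 0.0221, 0.3322]
ee_rot: [0.655, 0.268, -0.267, -0.654]
ft_force: [-1.3, 1.2, 0.7]
grip_width: 1.004
```

Run:
```python
from h import *
np.set_printoptions(precision=3,suppress=True)
c=shot("wrist");save(c,"w1.png");np.savez("w1.npz",**{k:c[k] for k in("depth","intrinsics","mount")},pos=c["obs"]["position"],rot=c["obs"]["ee_rot"])
o=c["obs"];print(o["position"],o["ee_rot"],o["ft_force"])
for q in("cap","stand","knob_grip","seat","ink_pot","sanding_block","lid_black"):
    z={"knob_grip":.122,"seat":.095,"cap":.095}.get(q,0.016 if q=="ink_pot" else 0)
    print(q,[(np.round(x["centre"]),round(x["confidence"],2),pz(c,*x["centre"],z)) for x in manip.spot_point(c,q)[:2]])
for q in("cap","knob_grip"): print(q,manip.recognise(c,q)[:2])
# cloud
v,u=np.mgrid[0:400,0:640];d=c["depth"];m=d>0
P=np.linalg.inv(c["intrinsics"])@np.vstack([u[m]*d[m],v[m]*d[m],d[m]])
P=Ro.from_quat(o["ee_rot"]).as_matrix()@(c["mount"][:3,:3]@P+c["mount"][:3,3:])+np.array(o["position"])[:,None]
h=[(z,((P[2]>z)&(P[2]<z+.004)).sum()) for z in np.arange(.08,.15,.004)];print([(round(a,3),b) for a,b in h])
for lo,hi,cen,r in((.121,.129,(.525,.1),.05),(.127,.135,(.45,.027),.035),(.132,.142,(.5,.07),.06)):
    s=P[:,(P[2]>lo)&(P[2]<hi)&(np.hypot(P[0]-cen[0],P[1]-cen[1])<r)]
    if s.shape[1]<5: continue
    rect=cv2.minAreaRect(s[:2].T.astype(np.float32)*1000);print(s.shape[1],np.median(s,axis=1),cv2.minEnclosingCircle(s[:2].T.astype(np.float32)*1000),rect)
```

```text
[0.468 0.022 0.332] [ 0.655  0.268 -0.267 -0.654] [-1.331  1.248  0.746]
cap [(array([332., 230.]), 0.62, array([0.521, 0.095, 0.095]))]
stand [(array([333., 213.]), 0.9, array([0.523, 0.103, 0.   ]))]
knob_grip [(array([336., 156.]), 0.57, array([0.444, 0.024, 0.122]))]
seat [(array([334., 232.]), 0.97, array([0.521, 0.099, 0.095]))]
ink_pot []
sanding_block [(array([390., 209.]), 0.93, array([0.453, 0.166, 0.   ])), (array([333., 233.]), 0.71, array([0.549, 0.129, 0.   ]))]
lid_black [(array([273., 200.]), 0.57, array([0.576, 0.018, 0.   ]))]
cap [{'bbox': [314.1, 221.0, 351.9, 262.4], 'confidence': 0.77}]
knob_grip [{'bbox': [324.3, 139.3, 347.5, 249.0], 'confidence': 0.66}]
[(np.float64(0.08), np.int64(503)), (np.float64(0.084), np.int64(151)), (np.float64(0.088), np.int64(101)), (np.float64(0.092), np.int64(153)), (np.float64(0.096), np.int64(149)), (np.float64(0.1), np.int64(111)), (np.float64(0.104), np.int64(56)), (np.float64(0.108), np.int64(62)), (np.float64(0.112), np.int64(58)), (np.float64(0.116), np.int64(61)), (np.float64(0.12), np.int64(85)), (np.float64(0.124), np.int64(804)), (np.float64(0.128), np.int64(424)), (np.float64(0.132), np.int64(218)), (np.float64(0.136), np.int64(46)), (np.float64(0.14), np.int64(0)), (np.float64(0.144), np.int64(0)), (np.float64(0.148), np.int64(0))]
837 [0.523 0.099 0.125] ((514.0796508789062, 90.78963470458984), 35.47492980957031) ((519.3199462890625, 90.03213500976562), (66.86198425292969, 46.93470001220703), 72.28524017333984)
404 [0.445 0.021 0.131] ((445.2648620605469, 20.896482467651367), 21.89621925354004) ((445.1359558105469, 20.8458309173584), (43.032875061035156, 11.798023223876953), 45.281185150146484)
238 [0.508 0.085 0.135] ((508.194091796875, 85.68740844726562), 26.12034034729004) ((507.4015197753906, 86.66793823242188), (52.105648040771484, 13.686239242553711), 40.259490966796875)
```

View pics/w1.png

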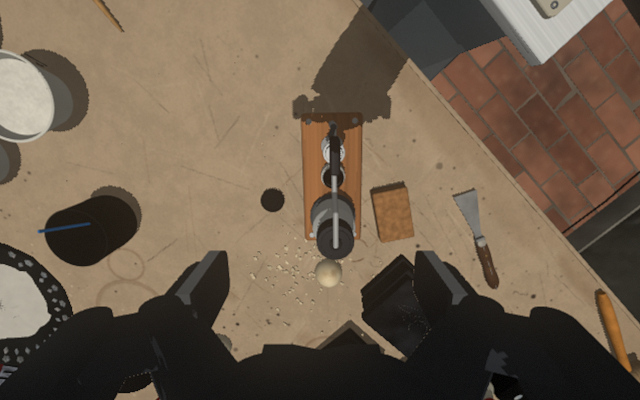

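The wrist view shows the stand, with the knob at (336,156) and the cap at (333,240). The measured knob bar is 43 x 12 mm at (0.445, 0.021), angle 45.3°. The cap comes out at (0.523, 0.099), 110 mm away, so the two agree.

```bash
cat >> h.py <<'E'
def plan(p,heading):
    o=manip.get_obs();R=Ro.from_quat(o["ee_rot"]).as_matrix()
    h=np.degrees(np.arctan2(R[1,2],R[0,2]))
    print("pos",np.round(o["position"],4),"head",h.round(2),"tilt",R[:,1].round(4),"F",np.round(o["ft_force"],1),"T",np.round(o["torque"],2),"w",round(o["grip_width"],3),"t",o["clock"],"q",np.round(o["joint_pos"],2))
    print("offset",(R.T@(np.array(p)-o["position"])).round(4),"yaw",round(h-heading,2))
E
python3 -c "
from h import *
plan([.445,.021,.124],135.3)"
```

```text
pos [0.4672 0.024  0.332 ] head 134.75 tilt [ 2.1e-03 -4.0e-04 -1.0e+00] F [-0.1  0.1 -0. ] T [ 0.03 -0.02  0.05] w 1.0 t 3.1167 q [-0.71 -0.1   0.52  1.68  0.05  1.54  2.16]
offset [-0.0181  0.208   0.0139] yaw -0.55
```

{"fn": "move_arm", "kwargs": {"increments": [{"offset":[-0.018,0.02,0.014],"yaw":-0.5,"jaw":0},{"offset":[-0.018,0.05,0.014],"yaw":-0.5,"jaw":0},{"offset":[-0.018,0.08,0.014],"yaw":-0.5,"jaw":0},{"offset":[-0.018,0.11,0.014],"yaw":-0.5,"jaw":0},{"offset":[-0.018,0.14,0.014],"yaw":-0.5,"jaw":0},{"offset":[-0.018,0.165,0.014],"yaw":-0.5,"jaw":0},{"offset":[-0.018,0.185,0.014],"yaw":-0.5,"jaw":0},{"offset":[-0.018,0.2,0.014],"yaw":-0.5,"jaw":0},{"offset":[-0.018,0.208,0.014],"yaw":-0.5,"jaw":0},{"offset":[-0.018,0.208,0.014],"yaw":-0.5,"jaw":0}]}}

```text
clock: 3.95
position: [0.4441, 0.0211, 0.1227]
ee_rot: [0.653, 0.272, -0.272, -0.652]
ft_force: [-0.7, -0.4, 0.9]
grip_width: 1.001
```

```bash
python3 -c "
from h import *
plan([.445,.021,.124],135.3)"
```

```text
pos [0.4441 0.0211 0.1227] head 135.26 tilt [-2.0e-04 -1.3e-03 -1.0e+00] F [-0.7 -0.4  0.9] T [-0.05 -0.02  0.02] w 1.001 t 3.95 q [-0.69 -0.01  0.55  2.06  0.01  1.09  2.21]
offset [ 0.0005 -0.0013 -0.0007] yaw -0.04
```

{"fn": "move_arm", "kwargs": {"increments": [{"offset":[0,0,0],"yaw":0,"jaw":80},{"offset":[0,0,0],"yaw":0,"jaw":130},{"offset":[0,0,0],"yaw":0,"jaw":170},{"offset":[0,0,0],"yaw":0,"jaw":200},{"offset":[0,0,0],"yaw":0,"jaw":220},{"offset":[0,0,0],"yaw":0,"jaw":240},{"offset":[0,0,0],"yaw":0,"jaw":255},{"offset":[0,0,0],"yaw":0,"jaw":255},{"offset":[0,0,0],"yaw":0,"jaw":255},{"offset":[0,0,0],"yaw":0,"jaw":255}], "squeeze": 40}}

```text
clock: 4.78
position: [0.4441, 0.021, 0.1227]
ee_rot: [0.653, 0.272, -0.272, -0.652]
ft_force: [-0.3, 0.1, -0.0]
grip_width: 0.004
```

```bash
python3 -c "
from h import *
plan([.445,.021,.124],135.3)"
```

```text
pos [0.4441 0.021  0.1227] head 135.26 tilt [-3.0e-04 -1.4e-03 -1.0e+00] F [-0.3  0.1 -0. ] T [-0.   -0.03  0.05] w 0.004 t 4.7833 q [-0.69 -0.01  0.55  2.06  0.01  1.09  2.21]
offset [ 0.0006 -0.0013 -0.0007] yaw -0.04
```

Fully shut, with nothing between the pads. I'll look.

Run:
```python
from h import *
np.set_printoptions(precision=3,suppress=True)
c=shot("wrist");s=shot("scene")
a=c["pixels"][:,:,::-1];b=cv2.resize(s["pixels"][130:250,200:340,::-1],None,fx=3.3,fy=3.3)
cv2.imwrite("pics/g1.png",cv2.resize(np.hstack([a,cv2.resize(b,(462,400))]),(800,290),interpolation=cv2.INTER_AREA))
for c in (c,s):
    print([(x["centre"],x["confidence"],pz(c,*x["centre"],.122)) for x in manip.spot_point(c,"knob_grip")[:2]])
```

```text
[([321.5, 245.9], 0.75, array([0.446, 0.024, 0.122]))]
[([267.9, 189.2], 0.67, array([0.446, 0.027, 0.122]))]
```

View pics/g1.png

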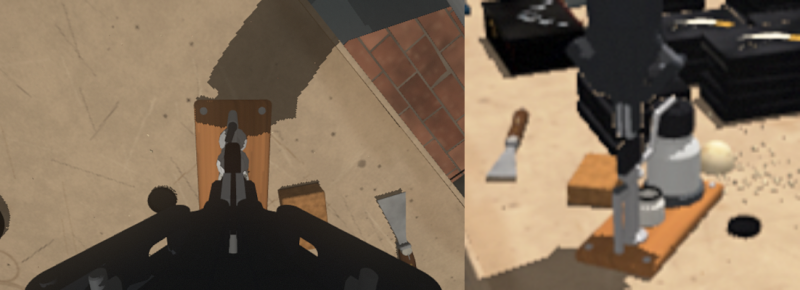

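Run:
```python
from h import *
np.set_printoptions(precision=3,suppress=True)
c=shot("wrist");save(c,"g2.png",(250,160,410,350),3)
for v in range(180,320,10): print(v,[(u,px(c,u,v).round(3).tolist()) for u in (305,321,336)])
```

```text
180 [(305, [0.446, 0.004, 0.016]), (321, [0.425, 0.002, 0.091]), (336, [0.427, 0.023, 0.016])]
190 [(305, [0.452, 0.009, 0.021]), (321, [0.431, 0.008, 0.079]), (336, [0.433, 0.028, 0.021])]
200 [(305, [0.458, 0.016, 0.021]), (321, [0.429, 0.007, 0.112]), (336, [0.439, 0.035, 0.021])]
210 [(305, [0.445, 0.008, 0.094]), (321, [0.43, 0.007, 0.129]), (336, [0.431, 0.022, 0.093])]
220 [(305, [0.448, 0.011, 0.099]), (321, [0.433, 0.01, 0.131]), (336, [0.435, 0.026, 0.095])]
230 [(305, [0.452, 0.016, 0.1]), (321, [0.437, 0.014, 0.131]), (336, [0.439, 0.03, 0.1])]
240 [(305, [0.459, 0.022, 0.095]), (321, [0.436, 0.014, 0.145]), (336, [0.459, 0.055, 0.042])]
250 [(305, [0.444, 0.011, 0.149]), (321, [0.436, 0.014, 0.156]), (336, [0.434, 0.021, 0.148])]
260 [(305, [0.442, 0.01, 0.164]), (321, [0.436, 0.014, 0.165]), (336, [0.432, 0.019, 0.164])]
270 [(305, [0.441, 0.01, 0.173]), (321, [0.436, 0.014, 0.173]), (336, [0.432, 0.018, 0.173])]
280 [(305, [0.439, 0.009, 0.183]), (321, [0.438, 0.016, 0.176]), (336, [0.431, 0.016, 0.183])]
290 [(305, [0.44, 0.009, 0.189]), (321, [0.441, 0.019, 0.176]), (336, [0.432, 0.017, 0.189])]
300 [(305, [0.439, 0.01, 0.194]), (321, [0.444, 0.022, 0.176]), (336, [0.432, 0.017, 0.194])]
310 [(305, [0.436, 0.007, 0.206]), (321, [0.448, 0.025, 0.176]), (336, [0.429, 0.013, 0.206])]
```

View pics/g2.png

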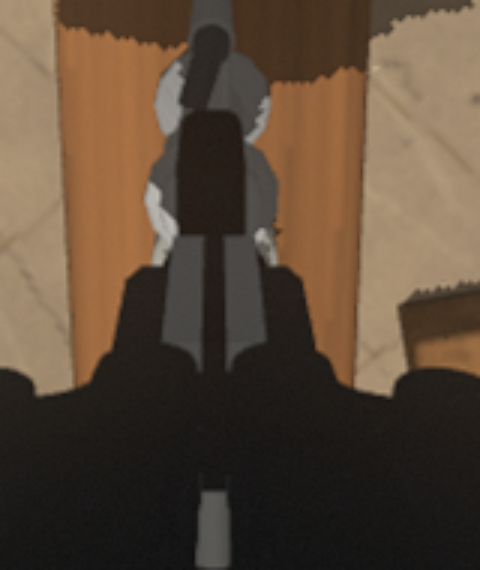

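Run:
```python
from h import *
np.set_printoptions(precision=3,suppress=True)
c=shot("wrist");M=c["mount"];K=c["intrinsics"]
for v in range(222,300,6):
    print(v,[tuple((1000*(M[:3,:3]@(c["depth"][v,u]*np.linalg.solve(K,[u,v,1.]))+M[:3,3])).round().astype(int).tolist()) for u in (298,303,309,314,318,321,324,328,333,337,342)])
o=c["obs"];print(o["grip_width"],K[0,0])
```

```text
222 [(-1, 28, -14), (-1, 27, -11), (-14, -7, -6), (-14, -8, -3), (-15, -9, -1), (-14, -8, 0), (-15, -10, 2), (-14, -7, 4), (-3, 23, 8), (-1, 28, 10), (28, 106, 19)]
228 [(3, 27, -14), (1, 23, -11), (-11, -7, -6), (-11, -8, -3), (-11, -8, -1), (-11, -8, 0), (-11, -9, 2), (-11, -8, 4), (1, 22, 8), (1, 23, 10), (34, 107, 19)]
234 [(40, 107, -21), (7, 28, -11), (-7, -7, -6), (-8, -8, -3), (-8, -9, -1), (-8, -8, 0), (-8, -8, 2), (-7, -7, 4), (5, 22, 8), (7, 27, 10), (40, 106, 19)]
240 [(46, 106, -21), (36, 84, -15), (-11, -22, -5), (-11, -22, -3), (-11, -23, -1), (-11, -23, 0), (-10, -22, 2), (-10, -22, 4), (-11, -23, 6), (36, 84, 14), (46, 107, 20)]
246 [(52, 107, -21), (40, 80, -15), (-11, -29, -5), (-10, -28, -3), (-10, -28, -1), (-10, -28, 0), (-11, -29, 2), (-11, -29, 3), (-11, -29, 6), (36, 73, 13), (52, 107, 20)]
252 [(-6, -26, -10), (-7, -27, -8), (-11, -35, -5), (-10, -34, -3), (-10, -35, -1), (-11, -36, 0), (-10, -35, 2), (-11, -36, 3), (-10, -34, 6), (-6, -26, 8), (-6, -25, 10)]
258 [(-6, -32, -10), (-6, -32, -8), (-11, -41, -5), (-11, -41, -3), (-11, -40, -1), (-10, -40, 0), (
[... 444 characters left out ...]
-60, -6), (-12, -57, -4), (-9, -53, -2), (-10, -54, -1), (-9, -53, 0), (-9, -53, 1), (-10, -53, 3), (-11, -56, 5), (-13, -60, 6), (-14, -61, 8)]
282 [(-13, -63, -8), (-12, -62, -6), (-11, -60, -4), (-12, -61, -2), (-7, -53, -1), (-7, -54, 0), (-7, -53, 1), (-11, -61, 3), (-11, -61, 5), (-12, -61, 6), (-12, -62, 8)]
288 [(-11, -63, -8), (-12, -65, -6), (-12, -65, -4), (-11, -64, -2), (-4, -53, -1), (-5, -54, 0), (-4, -53, 1), (-12, -65, 3), (-12, -65, 4), (-12, -65, 6), (-11, -64, 7)]
294 [(-11, -68, -7), (-12, -69, -6), (-11, -68, -4), (-9, -64, -2), (-2, -54, -1), (-2, -53, 0), (-2, -54, 1), (-10, -67, 3), (-12, -68, 4), (-12, -68, 6), (-12, -69, 7)]
0.0021334188824387295 312.47032627577266
```

The wrist depth puts the shut fingertips about 17 mm *behind* the reported TCP. That is 8–9 mm above the bar top in the same picture, and not 17 mm ahead as the text says. It explains closing on nothing, so I'll go by the measurement: open, then go about 33 mm lower while watching the force.

{"fn": "move_arm", "kwargs": {"increments": [{"offset":[0.0005,0,-0.0005],"yaw":0,"jaw":100},{"offset":[0.0005,0,-0.0005],"yaw":0,"jaw":100},{"offset":[0.0005,0,-0.0005],"yaw":0,"jaw":100},{"offset":[0.0005,0,-0.0005],"yaw":0,"jaw":100},{"offset":[0.0005,0.005,-0.0005],"yaw":0,"jaw":100},{"offset":[0.0005,0.01,-0.0005],"yaw":0,"jaw":100},{"offset":[0.0005,0.015,-0.0005],"yaw":0,"jaw":100},{"offset":[0.0005,0.02,-0.0005],"yaw":0,"jaw":100},{"offset":[0.0005,0.025,-0.0005],"yaw":0,"jaw":100},{"offset":[0.0005,0.025,-0.0005],"yaw":0,"jaw":100}]}}

```text
clock: 5.92
position: [0.4441, 0.0209, 0.0965]
ee_rot: [0.653, 0.271, -0.273, -0.652]
ft_force: [-0.4, 0.1, -0.4]
grip_width: 0.61
```

Run:
```python
from h import *
plan([.4445,.021,.0900],135.3)
c=shot("wrist");M=c["mount"];K=c["intrinsics"];save(c,"g3.png",(220,130,420,330),3)
v,u=np.mgrid[150:300,240:400];d=c["depth"][150:300,240:400]
P=M[:3,:3]@(np.linalg.inv(K)@np.vstack([(u*d).ravel(),(v*d).ravel(),d.ravel()]))+M[:3,3:]
f=P[:,(P[0]>-.0125)&(P[0]<-.0085)&(P[1]<.03)&(abs(P[2])<.045)&(abs(P[2])>.0075)]
print("finger front-face lowest y",np.sort(f[1])[-15:].round(3), f.shape)
```

```text
pos [0.4441 0.0209 0.0965] head 135.26 tilt [-0.002  -0.0021 -1.    ] F [-0.4  0.1 -0.4] T [0.03 0.02 0.02] w 0.61 t 5.9167 q [-0.69  0.03  0.55  2.08 -0.02  1.03  2.23]
offset [ 0.0004  0.0065 -0.0002] yaw -0.04
finger front-face lowest y [0.006 0.006 0.007 0.007 0.007 0.007 0.007 0.007 0.007 0.008 0.008 0.008
 0.008 0.009 0.009] (3, 1420)
```

View pics/g3.png

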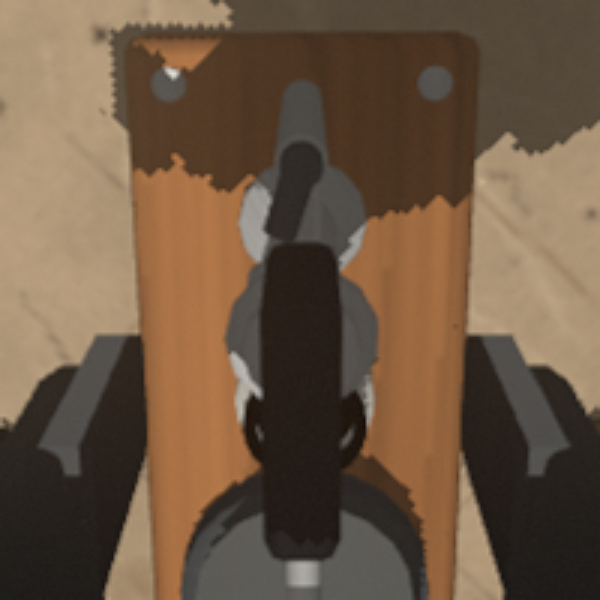

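The picture shows the bar (crop x 265–340) centred between the open pads (inner faces at 145 and 465). I'll go the last 6 mm down and close.

{"fn": "move_arm", "kwargs": {"increments": [{"offset":[0.0004,0.004,0],"yaw":0,"jaw":130},{"offset":[0.0004,0.0065,0],"yaw":0,"jaw":170},{"offset":[0.0004,0.0065,0],"yaw":0,"jaw":200},{"offset":[0.0004,0.0065,0],"yaw":0,"jaw":220},{"offset":[0.0004,0.0065,0],"yaw":0,"jaw":240},{"offset":[0.0004,0.0065,0],"yaw":0,"jaw":255},{"offset":[0.0004,0.0065,0],"yaw":0,"jaw":255},{"offset":[0.0004,0.0065,0],"yaw":0,"jaw":255}], "squeeze": 40}}

```text
clock: 6.63
position: [0.4447, 0.021, 0.0905]
ee_rot: [0.653, 0.271, -0.273, -0.652]
ft_force: [2.5, -1.9, -4.1]
grip_width: 0.134
```

Run:
```python
from h import *
plan([.445,.021,.0900],135.3)
```

```text
pos [0.4447 0.021  0.0905] head 135.25 tilt [-0.0012 -0.0022 -1.    ] F [ 2.5 -1.9 -4.1] T [-0.45 -0.4   0.16] w 0.134 t 6.6333 q [-0.69  0.04  0.55  2.09 -0.02  1.02  2.24]
offset [ 0.0002  0.0005 -0.0002] yaw -0.05
```

Gripped: the opening is 11.4 mm. Now I'll turn it clockwise.

{"fn": "move_arm", "kwargs": {"increments": [{"offset":[0,0,0],"yaw":4,"jaw":255},{"offset":[0,0,0],"yaw":8,"jaw":255},{"offset":[0,0,0],"yaw":12,"jaw":255},{"offset":[0,0,0],"yaw":16,"jaw":255},{"offset":[0,0,0],"yaw":20,"jaw":255},{"offset":[0,0,0],"yaw":24,"jaw":255},{"offset":[0,0,0],"yaw":28,"jaw":255},{"offset":[0,0,0],"yaw":32,"jaw":255},{"offset":[0,0,0],"yaw":36,"jaw":255},{"offset":[0,0,0],"yaw":40,"jaw":255}]}}

```text
clock: 7.47
position: [0.4445, 0.0215, 0.0905]
ee_rot: [0.707, 0.031, -0.032, -0.706]
ft_force: [-0.2, 1.0, -2.3]
grip_width: 0.13
```

Run:
```python
from h import *
plan([.4447,.021,.0905],64.3)
```

```text
pos [0.4445 0.0215 0.0905] head 95.06 tilt [-0.0016 -0.0015 -1.    ] F [-0.2  1.  -2.3] T [ 0.29 -0.07  0.02] w 0.13 t 7.4667 q [-0.71  0.04  0.57  2.09 -0.02  1.02  1.54]
offset [ 0.0002  0.     -0.0005] yaw 30.76
```

{"fn": "move_arm", "kwargs": {"increments": [{"offset":[0,0,0],"yaw":4,"jaw":255},{"offset":[0,0,0],"yaw":8,"jaw":255},{"offset":[0,0,0],"yaw":12,"jaw":255},{"offset":[0,0,0],"yaw":16,"jaw":255},{"offset":[0,0,0],"yaw":20,"jaw":255},{"offset":[0,0,0],"yaw":24,"jaw":255},{"offset":[0,0,0],"yaw":28,"jaw":255},{"offset":[0,0,0],"yaw":31,"jaw":255},{"offset":[0,0,0],"yaw":31,"jaw":255},{"offset":[0,0,0],"yaw":31,"jaw":255}]}}

```text
clock: 8.3
position: [0.4445, 0.0218, 0.0906]
ee_rot: [0.69, -0.159, 0.158, -0.689]
ft_force: [1.8, 1.6, -4.7]
grip_width: 0.13
```

{"fn": "move_arm", "kwargs": {"increments": [{"offset":[0,0,0],"yaw":0,"jaw":200},{"offset":[0,0,0],"yaw":0,"jaw":150},{"offset":[0,0,0],"yaw":0,"jaw":100},{"offset":[0,0,0],"yaw":0,"jaw":60},{"offset":[0,0,0],"yaw":0,"jaw":60},{"offset":[0,-0.03,0],"yaw":0,"jaw":60},{"offset":[0,-0.06,0],"yaw":0,"jaw":30},{"offset":[0,-0.09,0],"yaw":0,"jaw":0},{"offset":[0,-0.12,0],"yaw":0,"jaw":0},{"offset":[0,-0.12,0],"yaw":0,"jaw":0}]}}

```text
clock: 9.13
position: [0.4473, 0.0223, 0.2159]
ee_rot: [-0.688, 0.156, -0.16, 0.69]
ft_force: [0.7, 0.8, -0.8]
grip_width: 1.0
```

Run:
```python
from h import *
np.set_printoptions(precision=4,suppress=True)
plan([.5224,.0992,.2],63)
c=shot("wrist");save(c,"w2.png");o=c["obs"]
v,u=np.mgrid[0:400,0:640];d=c["depth"];m=d>0
P=np.linalg.inv(c["intrinsics"])@np.vstack([u[m]*d[m],v[m]*d[m],d[m]])
P=Ro.from_quat(o["ee_rot"]).as_matrix()@(c["mount"][:3,:3]@P+c["mount"][:3,3:])+np.array(o["position"])[:,None]
for lo,hi,cen,r in((.121,.129,(.522,.099),.035),(.127,.135,(.445,.021),.027),(.130,.142,(.445,.021),.12)):
    rr=np.hypot(P[0]-cen[0],P[1]-cen[1]);s=P[:,(P[2]>lo)&(P[2]<hi)&(rr<r)&((rr>.06)|(r<.1))]
    if s.shape[1]>5: print(s.shape[1],s.mean(1),cv2.minEnclosingCircle(s[:2].T.astype(np.float32)*1000),cv2.minAreaRect(s[:2].T.astype(np.float32)*1000))
for q in("cap","knob_grip","seat"): print(q,[(x["centre"],round(x["confidence"],2)) for x in manip.spot_point(c,q)[:2]])
```

```text
pos [0.4473 0.0223 0.2159] head 64.15 tilt [ 0.0058  0.0019 -1.    ] F [ 0.7  0.8 -0.8] T [ 0.01 -0.   -0.04] w 1.0 t 9.1333 q [-0.74 -0.11  0.56  1.93  0.06  1.3   0.92]
offset [0.034  0.0164 0.1019] yaw 1.15
2180 [0.5195 0.101  0.1255] ((521.3786010742188, 100.60538482666016), 24.15924644470215) ((520.5546875, 101.6123046875), (47.82933807373047, 43.91660690307617), 41.904903411865234)
759 [0.4439 0.0223 0.1307] ((444.3202209472656, 21.728891372680664), 21.470924377441406) ((444.47772216796875, 22.083839416503906), (11.681449890136719, 42.9000358581543), 63.83263397216797)
508 [ 0.5268 -0.0184  0.1345] ((526.9305419921875, -17.1479549407959), 27.609594345092773) ((526.5569458007812, -17.910160064697266), (14.559295654296875, 55.218685150146484), 63.88237762451172)
cap [([426.2, 220.5], 0.95)]
knob_grip [([322.1, 197.4], 0.67)]
seat []
```

View pics/w2.png

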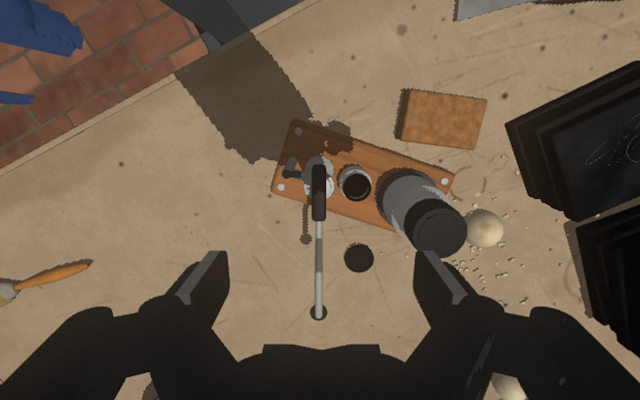

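The keeper now lies at −26° (71.4° ≈ 1.246 rad), which is at its stop, clear of the bottle. The cap is at pixel (438,232), and its circle fit gives (0.521, 0.101) with r = 24 mm. I'll go over the cap, part way down.

{"fn": "move_arm", "kwargs": {"increments": [{"offset":[0.01,0,0.03],"yaw":0,"jaw":0},{"offset":[0.022,0.0,0.065],"yaw":0,"jaw":0},{"offset":[0.033,0.01,0.1],"yaw":0,"jaw":0},{"offset":[0.0335,0.02,0.1025],"yaw":0,"jaw":0},{"offset":[0.0335,0.05,0.1025],"yaw":0,"jaw":0},{"offset":[0.0335,0.075,0.1025],"yaw":0,"jaw":0},{"offset":[0.0335,0.09,0.1025],"yaw":0,"jaw":0},{"offset":[0.0335,0.09,0.1025],"yaw":0,"jaw":0}]}}

```text
clock: 10.0
position: [0.5158, 0.0984, 0.1148]
ee_rot: [0.692, -0.161, 0.155, -0.687]
ft_force: [0.3, -0.1, 0.7]
grip_width: 0.995
```

Run:
```python
from h import *
np.set_printoptions(precision=4,suppress=True)
plan([.522,.100,.077],64.15)
c=shot("wrist");save(c,"w3.png",(160,100,480,340),2.4);o=c["obs"]
v,u=np.mgrid[0:400,0:640];d=c["depth"];m=d>0
T=c["mount"][:3,:3]@(np.linalg.inv(c["intrinsics"])@np.vstack([u[m]*d[m],v[m]*d[m],d[m]]))+c["mount"][:3,3:]
P=Ro.from_quat(o["ee_rot"]).as_matrix()@T+np.array(o["position"])[:,None]
s=(P[2]>.121)&(P[2]<.129)&(np.hypot(P[0]-.522,P[1]-.1)<.03)
print(s.sum(),P[:,s].mean(1),T[:,s].min(1),T[:,s].max(1),cv2.minEnclosingCircle(P[:2,s].T.astype(np.float32)*1000))
```

```text
pos [0.5158 0.0984 0.1148] head 64.17 tilt [-0.0097 -0.0048 -0.9999] F [ 0.3 -0.1  0.7] T [-0.04  0.03  0.  ] w 0.995 t 10.0 q [-0.76  0.22  0.54  1.87 -0.12  1.1   0.95]
offset [0.0051 0.0377 0.0044] yaw 0.02
6034 [0.5206 0.1012 0.1256] [-0.0192 -0.0133 -0.0196] [ 0.029  -0.006   0.0279] ((521.9544067382812, 100.3853759765625), 24.446441650390625)
```

View pics/w3.png

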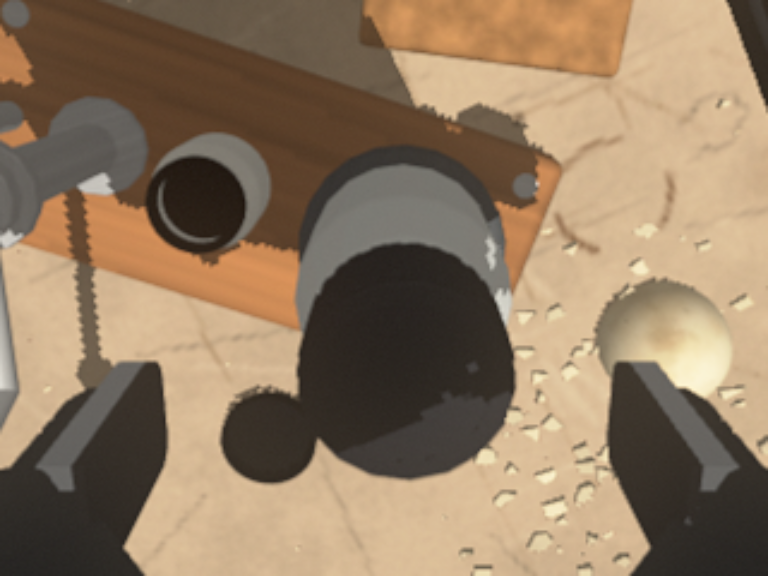

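The cap lies between the open pads, about 5 mm off-centre, at (0.522, 0.1004). I'll descend with that correction and close.

{"fn": "move_arm", "kwargs": {"increments": [{"offset":[0.005,0.0,0.0045],"yaw":0,"jaw":0},{"offset":[0.005,0.015,0.0045],"yaw":0,"jaw":0},{"offset":[0.005,0.03,0.0045],"yaw":0,"jaw":0},{"offset":[0.005,0.039,0.0045],"yaw":0,"jaw":0},{"offset":[0.005,0.039,0.0045],"yaw":0,"jaw":0},{"offset":[0.005,0.039,0.0045],"yaw":0,"jaw":0}]}}

```text
clock: 10.55
position: [0.5236, 0.1005, 0.0786]
ee_rot: [0.691, -0.16, 0.156, -0.687]
ft_force: [0.2, -0.9, -1.0]
grip_width: 0.999
```

Run:
```python
from h import *
plan([.522,.1004,.075],64.15)
```

```text
pos [0.5236 0.1005 0.0786] head 64.15 tilt [-0.007  -0.0038 -1.    ] F [ 0.2 -0.9 -1. ] T [ 0.01 -0.01  0.  ] w 0.999 t 10.55 q [-0.74  0.28  0.53  1.88 -0.16  1.03  0.98]
offset [-0.0014  0.0036 -0.0007] yaw 0.0
```

{"fn": "move_arm", "kwargs": {"increments": [{"offset":[-0.0015,0.0035,-0.0005],"yaw":0,"jaw":0},{"offset":[-0.0015,0.0035,-0.0005],"yaw":0,"jaw":40},{"offset":[-0.0015,0.0035,-0.0005],"yaw":0,"jaw":80},{"offset":[-0.0015,0.0035,-0.0005],"yaw":0,"jaw":110},{"offset":[-0.0015,0.0035,-0.0005],"yaw":0,"jaw":140},{"offset":[-0.0015,0.0035,-0.0005],"yaw":0,"jaw":180},{"offset":[-0.0015,0.0035,-0.0005],"yaw":0,"jaw":220},{"offset":[-0.0015,0.0035,-0.0005],"yaw":0,"jaw":220}], "squeeze": 50}}

```text
clock: 11.22
position: [0.5222, 0.1007, 0.0754]
ee_rot: [0.691, -0.16, 0.156, -0.687]
ft_force: [-2.9, 0.0, 5.1]
grip_width: 0.542
```

Run:
```python
from h import *
plan([.522,.1004,.075],64.15)
c=shot("wrist");save(c,"w4.png",(200,140,440,320),2.5)
```

```text
pos [0.5222 0.1007 0.0754] head 64.15 tilt [-0.0065 -0.0036 -1.    ] F [-2.9  0.   5.1] T [-0.13  0.31 -0.01] w 0.542 t 11.2167 q [-0.74  0.28  0.53  1.89 -0.16  1.02  0.98]
offset [-0.0001  0.0004 -0.0003] yaw -0.0
```

View pics/w4.png

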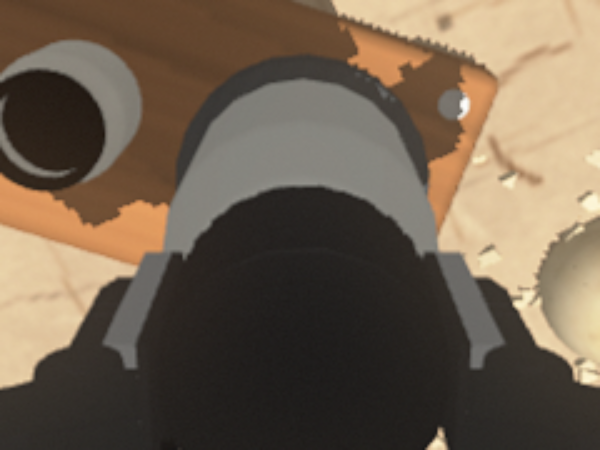

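The cap is gripped (46 mm opening) and both pads are on its sides with the tips above the shoulder. Now I'll press down.

{"fn": "move_arm", "kwargs": {"increments": [{"offset":[0,0.0015,0],"yaw":0,"jaw":220},{"offset":[0,0.003,0],"yaw":0,"jaw":220},{"offset":[0,0.0045,0],"yaw":0,"jaw":220},{"offset":[0,0.005,0],"yaw":0,"jaw":220},{"offset":[0,0.005,0],"yaw":0,"jaw":220},{"offset":[0,0.005,0],"yaw":0,"jaw":220}]}}

```text
clock: 11.77
position: [0.5223, 0.1007, 0.0707]
ee_rot: [0.691, -0.16, 0.156, -0.688]
ft_force: [-3.4, 0.2, 7.8]
grip_width: 0.545
```

Run:
```python
from h import *
np.set_printoptions(precision=4,suppress=True)
plan([.522,.1004,.070],64.15)
c=shot("wrist");o=c["obs"]
v,u=np.mgrid[0:400,0:640];d=c["depth"];m=d>0
T=c["mount"][:3,:3]@(np.linalg.inv(c["intrinsics"])@np.vstack([u[m]*d[m],v[m]*d[m],d[m]]))+c["mount"][:3,3:]
P=Ro.from_quat(o["ee_rot"]).as_matrix()@T+np.array(o["position"])[:,None]
s=(P[2]>.110)&(P[2]<.130)&(np.hypot(P[0]-.522,P[1]-.1)<.018);print(s.sum(),np.median(P[2,s]))
```

```text
pos [0.5223 0.1007 0.0707] head 64.15 tilt [-0.0064 -0.0033 -1.    ] F [-3.4  0.2  7.8] T [-0.18  0.6   0.03] w 0.545 t 11.7667 q [-0.74  0.29  0.53  1.89 -0.17  1.01  0.98]
offset [-0.0002  0.0007 -0.0004] yaw -0.0
5654 0.12086815824560614
```

Pressed about 4.7 mm. I'll add 0.8 mm and twist.

{"fn": "move_arm", "kwargs": {"increments": [{"offset":[0,0.0008,0],"yaw":0,"jaw":220},{"offset":[0,0.001,0],"yaw":-4,"jaw":220},{"offset":[0,0.001,0],"yaw":-8,"jaw":220},{"offset":[0,0.001,0],"yaw":-12,"jaw":220},{"offset":[0,0.001,0],"yaw":-16,"jaw":220},{"offset":[0,0.001,0],"yaw":-20,"jaw":220},{"offset":[0,0.001,0],"yaw":-24,"jaw":220},{"offset":[0,0.001,0],"yaw":-28,"jaw":220},{"offset":[0,0.001,0],"yaw":-32,"jaw":220},{"offset":[0,0.001,0],"yaw":-32,"jaw":220}]}}

```text
clock: 12.65
position: [0.5225, 0.1009, 0.0703]
ee_rot: [0.707, 0.037, -0.042, -0.705]
ft_force: [-2.5, 1.2, 9.5]
grip_width: 0.546
```

Run:
```python
from h import *
plan([.5222,.1007,.0697],124.15)
```

```text
pos [0.5225 0.1009 0.0703] head 96.4 tilt [-0.006  -0.0027 -1.    ] F [-2.5  1.2  9.5] T [-0.07  0.63  0.07] w 0.546 t 12.65 q [-0.66  0.28  0.44  1.89 -0.14  1.01  1.52]
offset [-0.0003  0.0006 -0.0002] yaw -27.75
```

{"fn": "move_arm", "kwargs": {"increments": [{"offset":[0,0.0006,0],"yaw":-4,"jaw":220},{"offset":[0,0.0006,0],"yaw":-8,"jaw":220},{"offset":[0,0.0006,0],"yaw":-12,"jaw":220},{"offset":[0,0.0006,0],"yaw":-16,"jaw":220},{"offset":[0,0.0006,0],"yaw":-20,"jaw":220},{"offset":[0,0.0006,0],"yaw":-24,"jaw":220},{"offset":[0,0.0006,0],"yaw":-28,"jaw":220},{"offset":[0,0.0006,0],"yaw":-28,"jaw":220},{"offset":[0,0.0006,0],"yaw":-28,"jaw":220}]}}

```text
clock: 13.4
position: [0.5226, 0.1009, 0.0702]
ee_rot: [0.676, 0.207, -0.211, -0.675]
ft_force: [-3.1, -1.6, 8.2]
grip_width: 0.546
```

Run:
```python
from h import *
plan([.5222,.1007,.0754],124.15)
```

```text
pos [0.5226 0.1009 0.0702] head 124.43 tilt [-0.0058 -0.0024 -1.    ] F [-3.1 -1.6  8.2] T [-0.31  0.63  0.05] w 0.546 t 13.4 q [-0.6   0.27  0.37  1.89 -0.12  1.01  1.99]
offset [-0.0005 -0.0052  0.0001] yaw 0.28
```

{"fn": "move_arm", "kwargs": {"increments": [{"offset":[0,-0.003,0],"yaw":0,"jaw":220},{"offset":[0,-0.006,0],"yaw":0,"jaw":220},{"offset":[0,-0.009,0],"yaw":0,"jaw":220},{"offset":[0,-0.012,0],"yaw":0,"jaw":220},{"offset":[0,-0.015,0],"yaw":0,"jaw":220}]}}

```text
clock: 13.82
position: [0.5225, 0.1009, 0.0851]
ee_rot: [0.676, 0.207, -0.212, -0.675]
ft_force: [-0.1, -1.0, -1.3]
grip_width: 0.538
```

Run:
```python
from h import *
plan([.522,.1004,.155],124.15)
```

```text
pos [0.5225 0.1009 0.0851] head 124.43 tilt [-0.0062 -0.0027 -1.    ] F [-0.1 -1.  -1.3] T [-0.01 -0.02  0.07] w 0.538 t 13.8167 q [-0.61  0.26  0.37  1.87 -0.11  1.04  1.98]
offset [-0.0012 -0.0699 -0.    ] yaw 0.28
```

{"fn": "move_arm", "kwargs": {"increments": [{"offset":[-0.0005,-0.01,0],"yaw":0,"jaw":220},{"offset":[-0.001,-0.022,0],"yaw":0,"jaw":220},{"offset":[-0.001,-0.034,0],"yaw":0,"jaw":220},{"offset":[-0.001,-0.046,0],"yaw":0,"jaw":220},{"offset":[-0.001,-0.058,0],"yaw":0,"jaw":220},{"offset":[-0.001,-0.066,0],"yaw":0,"jaw":220},{"offset":[-0.001,-0.07,0],"yaw":0,"jaw":220},{"offset":[-0.001,-0.07,0],"yaw":0,"jaw":220},{"offset":[-0.001,-0.07,0],"yaw":0,"jaw":220},{"offset":[-0.001,-0.07,0],"yaw":0,"jaw":220}]}}

```text
clock: 14.65
position: [0.5217, 0.1004, 0.1544]
ee_rot: [0.676, 0.207, -0.212, -0.675]
ft_force: [-0.1, -0.6, -0.9]
grip_width: 0.547
```

Run:
```python
from h import *
np.set_printoptions(precision=4,suppress=True)
plan([.522,.1004,.155],124.15)
c=shot("wrist");o=c["obs"];s=shot("scene")
v,u=np.mgrid[0:400,0:640];d=c["depth"];m=d>0
T=c["mount"][:3,:3]@(np.linalg.inv(c["intrinsics"])@np.vstack([u[m]*d[m],v[m]*d[m],d[m]]))+c["mount"][:3,3:]
P=Ro.from_quat(o["ee_rot"]).as_matrix()@T+np.array(o["position"])[:,None]
k=(P[2]>.19)&(P[2]<.215)&(np.hypot(P[0]-.522,P[1]-.1)<.018);print(k.sum(),np.median(P[2,k]))
A=np.c_[P[0,k],P[1,k],np.ones(k.sum())];print("tilt of top",np.linalg.lstsq(A,P[2,k],rcond=None)[0])
k=(P[2]>.130)&(P[2]<.142)&(np.hypot(P[0]-.445,P[1]-.021)<.12)&(np.hypot(P[0]-.445,P[1]-.021)>.06)
if k.sum()>5: print("keeper",k.sum(),cv2.minAreaRect(P[:2,k].T.astype(np.float32)*1000))
a=c["pixels"][:,:,::-1];b=cv2.resize(s["pixels"][130:250,200:340,::-1],(462,400))
cv2.imwrite("pics/end.png",cv2.resize(np.hstack([a,b]),(800,290),interpolation=cv2.INTER_AREA))
```

```text
pos [0.5217 0.1004 0.1544] head 124.43 tilt [-0.0073 -0.0031 -1.    ] F [-0.1 -0.6 -0.9] T [ 0.    0.01 -0.05] w 0.547 t 14.65 q [-0.62  0.18  0.38  1.8  -0.07  1.18  1.96]
offset [ 0.0002 -0.0006 -0.0002] yaw 0.28
5731 0.20448477242608384
tilt of top [-0.0054  0.0061  0.2067]
keeper 1533 ((525.5978393554688, -19.532499313354492), (15.587350845336914, 55.141441345214844), 69.33399200439453)
```

View pics/end.png

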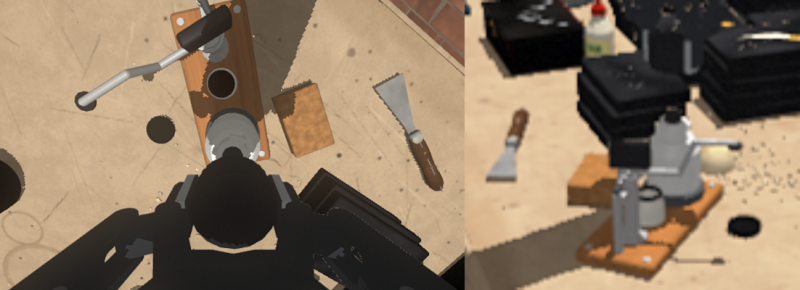

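The final picture shows the cap held between the pads, the keeper swung away (bar end at (85,100)), and the bystanders in place. The cap top reads 0.2045 m, about 79 mm above its locked height, and it is level. Handing in.

```bash
python3 -c "
from h import *
plan([.522,.1004,.155],124.15)
print(manip.hand_in())"
```

```text
pos [0.5218 0.1004 0.1544] head 124.43 tilt [-0.0073 -0.0032 -1.    ] F [-0.2 -0.7 -0.3] T [-0.05 -0.04 -0.03] w 0.538 t 14.75 q [-0.62  0.18  0.38  1.8  -0.07  1.18  1.96]
offset [ 0.0002 -0.0006 -0.0001] yaw 0.28
the job is handed in; nothing more can be done
None
```

The bottle is open and the job is handed in at 14.75 s, with the cap still held above the seat. I turned the knob 71° clockwise to its stop, then pressed the cap down about 5 mm, twisted it 60° anticlockwise and lifted it off.

**Last checks:**
- **Cap:** its top is at 0.2045 m, about 79 mm above where it sat. It is level to within about 0.5° and centred over the seat to about 1 mm.
- **Grip:** the opening is steady at about 46 mm and the wrist force is near zero.
- **Keeper:** it is still swung clear. A fit taken right after the turn gave about 1.25 rad. The last fit read about 5° different, but from a different viewing angle. I took that as a viewing effect and did not confirm it.
- **Bystanders:** the ink pot, sanding block and lid look unmoved in the last pictures. I did not measure the egg shell or the brushes again; the arm stayed well above the shell and went nowhere near the brushes.

**Disagreement with the text:** the first knob grasp closed on nothing. The wrist camera showed the fingertips about 17–20 mm behind the reported TCP, where the text puts them 17 mm ahead. I used the measured value from then on, and both grasps held.

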